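Press the turntable drive gear home on its splined shaft and hold it

TASK

Take the yellow drive gear out of the blue parts tray and fit it, hub up as it lies, on the upright shaft of the layout's turntable drive: turn it until the splines mesh and push it down against the clutch spring until it sits fully home on the shaft's shoulder. Finish while still holding it pressed home with the gripper: do not let go, the spring would lift the gear before I have snapped the retaining clip into the groove above the hub. Leave the locomotive, the loaded wagon, the grease jar and the screwdriver where they are.

Things in the scene. Friction and masses are not known exactly. Their poses are not given: they have to be found in the camera images.
- gear: Loose yellow plastic gear, 60 to 130 g, lying hub up in the tray. Origin: centre of its underside, on its axis; z up through the hub. Toothed disc 62 mm over its 24 teeth, z 0 to 10 mm; hub z 10 to 42 mm. Splined bore right through: 26 mm wide, with six internal teeth 3 mm wide over the whole height at 0, 60, 120.. degrees from the x axis, 16.4 mm between opposite teeth.
- hub_top (a point): Centre of the top of the gear's hub, on its axis 42 mm above the gear's underside, 32 mm above the toothed disc. The hub is twelve-sided, 38 mm across flats; its upright flats face 0, 30, 60.. degrees from the gear's x axis. A good place to grip.
- tray: Fixed blue parts tray, 100 (x) by 160 (y) mm, walls 11 mm high, floor 3 mm thick; origin at the centre of its underside. A cross wall 41.5 mm to +y of the origin divides it: the gear lies in the large part, about 19 mm to -y of the origin; spare clips and screws lie in the small one.
- drive: Fixed turntable drive: grey worm gearbox, 80 mm round, top 48 mm up, and a motor on a plywood board (55 mm to -x, 95 mm to +x, 55 mm to each side). Origin: on the upright shaft's axis at the drawer floor, z up. The worm locks the shaft: it does not turn. The gear meshes when its x axis and the drive's make a multiple of 60 degrees, to within about 8 degrees if well centred.
- seat (a point): Centre of the flat top of the shaft's shoulder (31 mm in diameter), 66 mm above the drawer floor, on the shaft axis, axes as the drive's. The gear is home when its origin is here. Six splines rise 24 mm from here, 24 mm over their tips, 2.8 mm wide, with flat upper ends, at 30, 90, 150.. degrees from the x axis.
- shaft_tip (a point): Top of the shaft, on its axis, 50 mm above the shoulder, 116 mm above the drawer floor. The upper 26 mm, above the splines, is a plain round pilot 15.2 mm in diameter, chamfered to 10 mm at the tip, with the black clip groove 5 to 7 mm below the tip.
- clutch (a joint): Travel in m of the brass spring-loaded clutch plate, a ring 33 to 54 mm in diameter round the shoulder. 0: free, its top 8 mm above the shoulder; it grows as the gear pushes it down and reads about 0.008 with the gear home. The spring pushes up with about 3 N at 0 and 9 N at 0.008, more than the gear's weight.
- loco: Green shunting locomotive, 190 x 60 x 92 mm, loose, at the left side; origin at the centre of its underside.
- wagon: Silver flatbed wagon, 240 x 62 x 32 mm, loose, at the right side, with two crates on it; origin at the centre of its underside.
- crate0: Small wooden freight crate, 30 x 30 x 26 mm, loose on the wagon's deck; origin at the centre of its underside.
- crate1: The other crate on the wagon, the same.
- grease: Small grease jar, 38 mm in diameter, 50 mm high, red cap, loose, between the drive and the coach; origin at the centre of its underside.
- screwdriver: Screwdriver 170 mm long, about 25 mm thick at most, loose, lying at the right, inside the wagon.
Mind the look-alikes: they are no part of the job. Of the things shaped like the tray, the blue one is meant. There is more than one size of the drive; the job needs the larger.

How it is judged:
On the way, in this order (a step that is already met when the one before it is completed fails the run):
1. the gear is lifted out of the tray in the gripper (z of gear in the frame of tray above 0.03 m and contact force between the fingers and gear above 1 N), for 0.2 s.
2. the gear is meshed and pressed home on the shoulder (z of gear in the frame of seat below 0.0025 m and horizontal distance between gear and seat below 0.003 m and angle between gear's own z axis and vertical below 0.05 rad and value of joint clutch above 0.0055 m and contact force between the fingers and gear above 2 N), for 0.3 s.
At the end, for the whole second after the job is handed in: The gear's underside is within 2.5 mm of the shoulder, its axis within 3 mm and 0.05 rad of the shaft's, the clutch plate is pressed down over 5.5 mm, the fingers still hold or press the gear (over 2 N) and it is at rest, all through the last second (all of step 2 and linear speed of gear below 0.02 m/s); the arm keeps its last pose, push and grip.
It fails at once if the locomotive is moved more than 30 mm (distance of loco from where it was at the start of the episode above 0.03 m).
It fails at once if the wagon or a crate on it is moved more than 30 mm (distance of any of wagon, crate0, crate1 from where it was at the start of the episode above 0.03 m).
It fails at once if the grease jar or the screwdriver is moved more than 30 mm (distance of any of grease, screwdriver from where it was at the start of the episode above 0.03 m).
It also fails if it takes over 45 s, if anything falls off the work surface, if the arm or the gripper's body presses on something with over 40 N, if the wrist force passes 120 N, or if a joint passes its speed limit or range.

ROBOT

A 6-joint arm with a two-finger parallel gripper is mounted at the origin on the work surface. World frame = base frame: x ahead of the robot, y to its left, z up, the work surface at z = 0. Lengths are in m, angles in rad, forces in N, time in s.
With the tool pointing down it reaches from about 0.3 to 0.775 m from the base axis. Payload 14.6 kg.
Tool frame: the origin (TCP) lies at the very end of the fingers, on their centre line; the grasp point (between the pads) lies 19 mm behind it (ctrl.hold_point_z is the distance from the TCP to the grasp point, in m); x points along the fingers, y is the direction in which the jaws open and shut, and the axes are right-handed (so a half turn about x gives the same grasp; the last joint's range is limited). The gripper opens to 94 mm and grips with 3 to 60 N. Pads are 16 mm wide; open, the fingers measure 119 mm over their backs; the gripper's body (75 mm by 177 mm) begins 78 mm behind the grasp point.
Start: joints at [-1.364, 0.3, 1.521, -0, 1.321, -0.067], TCP at [0.149, -0.53, 0.205] pointing down, gripper open.
Joint ranges: [-3.03, 3.03], [-0.79, 2.21], [0.23, 2.52], [-1.04, 4.18], [0, 3.07], [-2.55, 2.55]. Speed limits (rad/s): [2.22, 2.22, 2.57, 3.14, 3.14, 3.14].

INTERFACE

Orientations are given as [roll, pitch, yaw] about the fixed x, y, z axes, in that order (R = Rz(yaw) Ry(pitch) Rx(roll)).
In Python, from station import get_obs, camera, ticket, ctrl gives the robot as it stands.
- The arm moves only by the tool step_arm, never from a script. Its argument "motion" is a list that holds one entry, the list of rows, each a list of 6 numbers: the shift along the tool's x, y, z in m, then the turn, a rotation vector about the tool's x, y, z in degrees. A call has 1 to 12 rows; each row shifts and turns the commanded pose from where the row before left it, along the tool's axes as they then stand; what a row does not reach is not made up. A row lasts 1/8 s, in which the tool goes at most 62.5 mm and 10.7 degrees, less where a joint would pass 70% of its speed; a pose out of reach is approached as far as the arm can. A call is refused whole if a number of a shift passes 0.0625 or a number of a turn 10.7, either way. A call with a gripper value outside its range is refused whole. "fingers" is the finger opening in m, from 0 to 0.094, set as the call begins (left out, the last holds). The fingers move at their own pace and stop on an object; "squeeze" is the grip in N (left out, the last holds). Time passes only in rows, so rows that do not move let the fingers close. It gives the time, the measured TCP pose, the force and the opening at its end, in the units of the state.
- get_obs(): the state, without advancing time (a new reading comes with each control period).
- camera(name): name is "scene" or "top" or "wrist"; returns a dict with "pixels" (420x560x3 uint8, red, green, blue), "fx", "fy", "cx", "cy" (pixels), "extrinsics" (4x4, takes a point from world to camera coordinates); the wrist camera has in their place "T_tool_cam" (4x4, takes a point from camera to tool coordinates, whose origin is the TCP and whose axes are the tool frame's). Camera axes: x right, y up, looking along -z (the intrinsics and any distortion apply to the point x, -y, -z); pixel columns grow to the right and rows downward; lengths in m; the calibration is good to about 2 mm. The wrist camera is an equidistant fisheye: a pixel r from the principal point sees the ray r / f radians off the axis. A picture is of the moment at which its call begins: read the wrist's pose just before it. There is no depth.
- ticket.hand_in(): hands the job in, once; it reports no verdict.
The state is a dict: "time_s": time; "qpos": joint angles; "joint_vel": joint speeds; "tau": joint torques, N m; "ee_pos": TCP position; "eef_rot": TCP orientation; "force": force on the tool from outside, world axes, zero at the start; "moment": the same for the moment, N m; "grip_width": finger opening in m.
Only numpy, scipy, OpenCV 4.12 (cv2) and the standard library are available. Lean on these libraries where they do the work, as an engineer would, in place of code of your own. Each camera call takes 0.05 s, during which the arm holds its last target.

## Working session

There is one attempt and no reset: what is moved stays moved. The work goes in short steps, Python scripts to look and compute and a tool call to move; the robot and the scene stay as the last step left them, time stands still between calls to the robot, and variables do not carry over. Pictures are saved under pics/ and viewed, and the job is handed in when it is done.

Besides the shell and the picture viewer there is one more tool, called after ">>>" by a JSON object that holds its "fn" and its "kwargs". step_arm: Moves the arm, as the interface text tells. Its arguments: {"type":"object","properties":{"motion":{"type":"array","items":{"type":"array","items":{"type":"array","items":{"type":"number"}}}},"fingers":{"type":"number"},"squeeze":{"type":"number"}},"required":["motion"]}

```bash
ls; mkdir -p pics
python3 - <<'E'
from station import get_obs,camera,ctrl
import cv2,numpy as np
o=get_obs();print(o, ctrl.hold_point_z)
np.set_printoptions(precision=4,suppress=True)
for n in("scene","top","wrist"):
    c=camera(n);cv2.imwrite(f"pics/{n}0.png",c["pixels"][:,:,::-1]);print(n,{k:v for k,v in c.items() if k!="pixels"})
E
```

```text
pics
{'time_s': 0.0, 'qpos': array([-1.36359243e+00,  3.00468574e-01,  1.52157076e+00,  1.30817415e-05,
        1.32072214e+00, -6.66291075e-02]), 'joint_vel': array([ 0.00045713, -0.00132771,  0.00191225, -0.00059113,  0.00164982,
       -0.00073942]), 'tau': array([ 2.09282807e-04, -5.31808734e+01, -3.52735376e+01,  7.07540126e-02,
        2.43670604e-02, -1.27353223e-04]), 'ee_pos': array([ 0.14866352, -0.52925253,  0.20489209]), 'eef_rot': array([-1.64826597,  1.56962745,  1.76715645]), 'force': array([ 0.11821966, -0.18456336, -0.19762852]), 'moment': array([-0.00874724,  0.06925158,  0.00516215]), 'grip_width': 0.09398468377785733} 0.0188
scene {'fx': 387.5784632606122, 'fy': 387.5784632606122, 'cx': 280.04791637613533, 'cy': 205.9600719675309, 'extrinsics': array([[ 0.6637,  0.748 ,  0.0023, -0.3572],
       [-0.4023,  0.3544,  0.8441,  0.1234],
       [ 0.6306, -0.5612,  0.5361, -1.4418],
       [ 0.    ,  0.    ,  0.    ,  1.    ]])}
top {'fx': 449.00401253844086, 'fy': 449.00401253844086, 'cx': 280.0708544936577, 'cy': 216.22663788711014, 'extrinsics': array([[ 0.0295, -0.9995,  0.0077,  0.0195],
       [ 0.9845,  0.0304,  0.1727, -0.5233],
       [-0.1729,  0.0025,  0.9849, -1.2085],
       [ 0.    ,  0.    ,  0.    ,  1.    ]])}
wrist {'fx': 325.19226210127806, 'fy': 325.19226210127806, 'cx': 279.6244486180009, 'cy': 204.71883730348657, 'T_tool_cam': array([[ 0.0009,  0.2486, -0.9686, -0.1782],
       [ 1.    , -0.0004,  0.0008,  0.0001],
       [-0.0002, -0.9686, -0.2486, -0.0723],
       [ 0.    ,  0.    ,  0.    ,  1.    ]])}
```

View pics/scene0.png

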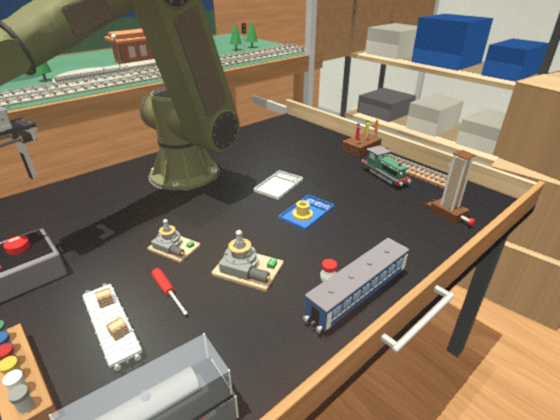

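View pics/top0.png

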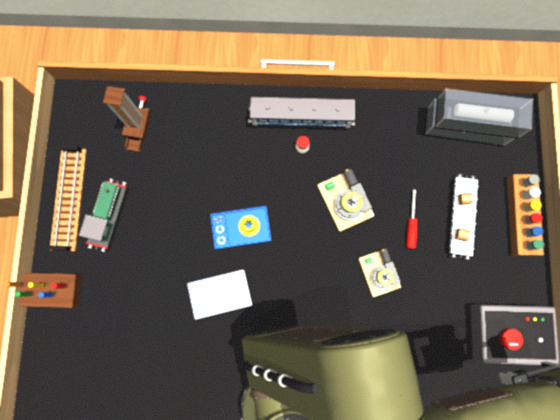

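View pics/wrist0.png

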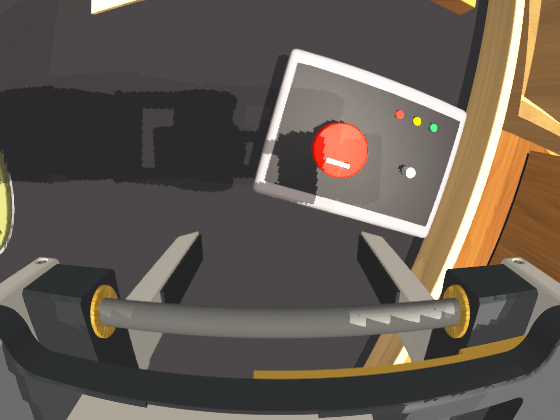

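The top view shows the blue tray at about (241,227), with the gear at (249,226). The larger drive's shaft is at about (352,203). Next I enlarge both.

```bash
cat > h.py <<'E'
import numpy as np,cv2
from scipy.spatial.transform import Rotation as R
from station import get_obs,camera
np.set_printoptions(precision=4,suppress=True)
def ray(c,u,v,obs=None):
    x=(u-c["cx"])/c["fx"];y=(v-c["cy"])/c["fy"]
    if "extrinsics" in c:
        E=c["extrinsics"];d=np.array([x,-y,-1]);return -E[:3,:3].T@E[:3,3],E[:3,:3].T@d
    r=np.hypot(x,y);s=np.sin(r)/r if r>1e-9 else 1
    d=np.array([x*s,-y*s,-np.cos(r)])
    T=toolT(obs)@c["T_tool_cam"];return T[:3,3],T[:3,:3]@d
def toolT(o):
    T=np.eye(4);T[:3,:3]=R.from_euler("xyz",o["eef_rot"]).as_matrix();T[:3,3]=o["ee_pos"];return T
def atz(c,u,v,z,obs=None):
    o,d=ray(c,u,v,obs);return o+d*(z-o[2])/d[2]
def proj(c,p,obs=None):
    p=np.append(p,1)
    if "extrinsics" in c:
        q=c["extrinsics"]@p;return np.array([c["cx"]+c["fx"]*q[0]/-q[2],c["cy"]-c["fy"]*q[1]/-q[2]])
    q=np.linalg.inv(toolT(obs)@c["T_tool_cam"])@p
    a=np.arctan2(np.hypot(q[0],q[1]),-q[2]);h=np.hypot(q[0],q[1])
    return np.array([c["cx"]+c["fx"]*a*q[0]/h,c["cy"]-c["fy"]*a*q[1]/h])
def crop(img,x0,y0,x1,y1,k,name):
    cv2.imwrite(name,cv2.resize(img[y0:y1,x0:x1,::-1],None,fx=k,fy=k,interpolation=cv2.INTER_CUBIC))
E
python3 - <<'E'
from h import *
import pickle
c=camera("top");pickle.dump(c,open("top.pkl","wb"))
crop(c["pixels"],200,190,280,260,8,"pics/t1.png")
crop(c["pixels"],310,160,410,235,8,"pics/t2.png")
print(atz(c,249,226,.045),atz(c,241,227,.011),atz(c,352,203,.116))
E
```

```text
[0.4923 0.1209 0.045 ] [0.4939 0.1459 0.011 ] [ 0.5516 -0.154   0.116 ]
```

View pics/t1.png

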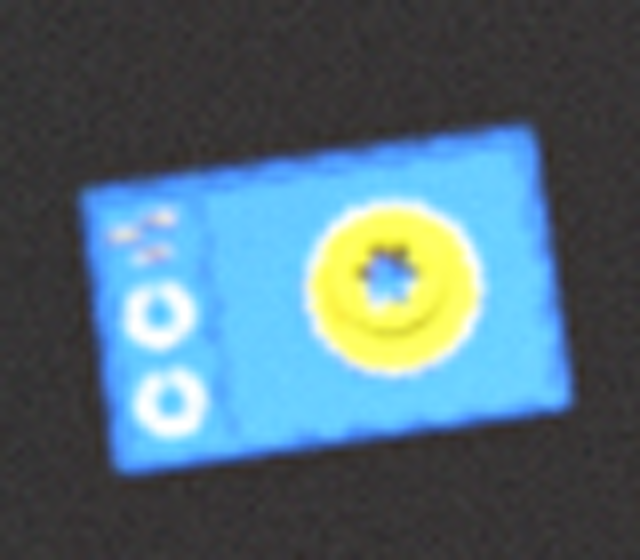

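View pics/t2.png

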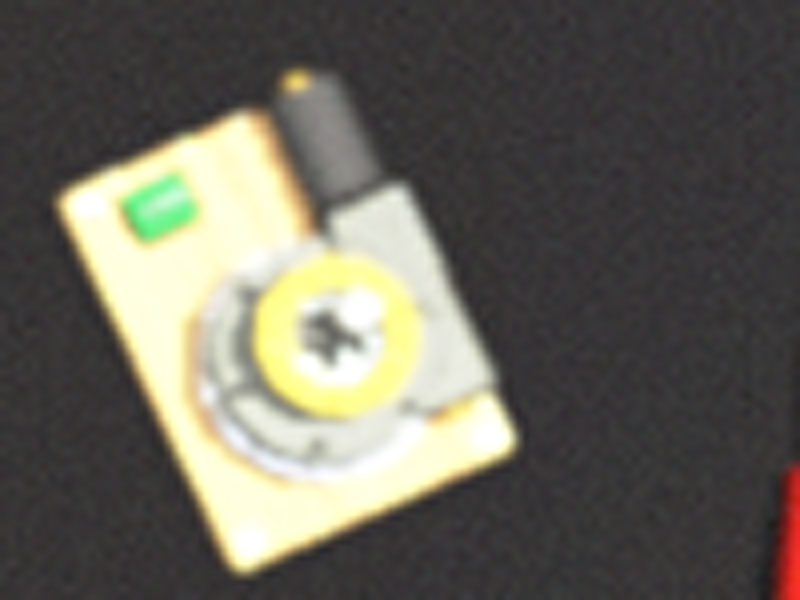

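Run:
```python
from h import *
import pickle
o=get_obs();T=toolT(o);print(T)
c=pickle.load(open("top.pkl","rb"))
f=lambda u,v,z,a=310,b=160:atz(c,a+(u+.5)/8-.5,b+(v+.5)/8-.5,z)
B=[f(58,198,.008),f(240,575,.008),f(518,440,.008)]
e=B[0]-B[1];e2=B[2]-B[1];print("drive board",B,np.linalg.norm(e),np.linalg.norm(e2),np.degrees([np.arctan2(e[1],e[0]),np.arctan2(e2[1],e2[0])]))
ex=e/np.linalg.norm(e);ey=-e2/np.linalg.norm(e2);print("origin",B[1]+.055*ex+.055*ey)
print("tip",f(335,333,.09),"plate",f(338,335,.074))
g=lambda u,v,z:f(u,v,z,200,190)
t=[g(82,185,.011),g(120,475,.011),g(575,405,.011),g(535,125,.011)]
print("tray",t,np.mean(t,0));e=t[0]-t[3];print(np.degrees(np.arctan2(e[1],e[0]))-90,np.linalg.norm(e));e=t[1]-t[2];print(np.degrees(np.arctan2(e[1],e[0]))-90)
print("gear disc",g(394,288,.010),"hub",g(387,277,.045))
```

```text
[[-0.0002  0.2704 -0.9627  0.1487]
 [ 0.0006 -0.9627 -0.2704 -0.5294]
 [-1.     -0.0006 -0.      0.2051]
 [ 0.      0.      0.      1.    ]]
drive board [array([ 0.6268, -0.0691,  0.008 ]), array([ 0.4901, -0.1364,  0.008 ]), array([ 0.5423, -0.2363,  0.008 ])] 0.15234768035334356 0.11276831756715916 [ 26.2088 -62.4268]
origin [ 0.514  -0.0633  0.008 ]
tip [ 0.562  -0.1568  0.09  ] plate [ 0.5648 -0.1604  0.074 ]
tray [array([0.5326, 0.2371, 0.011 ]), array([0.4288, 0.2178, 0.011 ]), array([0.4586, 0.0577, 0.011 ]), array([0.5596, 0.0754, 0.011 ])] [0.4949 0.147  0.011 ]
9.473780020329428 0.16394478336661722
10.542491260992222
gear disc [0.4989 0.1238 0.01  ] hub [0.4973 0.124  0.045 ]
```

>>> {"fn": "step_arm", "kwargs": {"motion": [[[0,-0.0425,-0.041,0,0,0],[0,-0.0425,-0.041,0,0,0],[0,-0.0425,-0.041,0,0,0],[0,-0.0425,-0.041,0,0,0],[0,-0.0425,-0.041,0,0,0],[0,-0.0425,-0.041,0,0,0],[0,-0.0425,-0.041,0,0,0],[0,-0.0425,-0.041,0,0,0],[0,-0.0425,-0.041,0,0,0],[0,-0.0425,-0.041,0,0,0],[0,-0.0425,-0.041,0,0,0],[0.02,-0.03,-0.03,0,0,0]]], "fingers": 0.094}}

```text
time_s: 1.7
ee_pos: [0.4785, 0.0819, 0.1861]
eef_rot: [2.987, 1.568, 0.12]
force: [1.7, -0.8, 0.0]
grip_width: 0.0944
```

>>> {"fn": "step_arm", "kwargs": {"motion": [[[0.02,-0.035,-0.03,0,0,0],[0,0,0,0,0,0],[0,0,0,0,0,0]]]}}

```text
time_s: 2.08
ee_pos: [0.4965, 0.121, 0.1656]
eef_rot: [0.307, 1.571, -2.561]
force: [-0.7, 0.2, -0.1]
grip_width: 0.0939
```

Run:
```python
from h import *
import pickle
o=get_obs();T=toolT(o);print(T,o["qpos"])
c=camera("wrist");c2=camera("top");pickle.dump((o,c),open("w1.pkl","wb"))
cv2.imwrite("pics/w1.png",c["pixels"][:,:,::-1])
u=proj(c,[.498,.124,.045],o);print(u);u=u.astype(int)
crop(c["pixels"],u[0]-60,u[1]-50,u[0]+60,u[1]+50,6,"pics/w1c.png");print(u)
```

```text
[[-0.0002  0.2706 -0.9627  0.4965]
 [-0.0001 -0.9627 -0.2706  0.121 ]
 [-1.      0.0001  0.0002  0.1656]
 [ 0.      0.      0.      1.    ]] [ 0.1675  0.2511  1.6796 -0.0001  1.2111  1.4642]
[277.1601 197.9073]
[277 197]
```

View pics/w1.png

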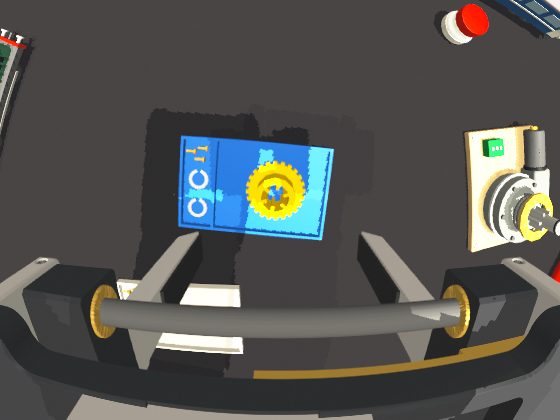

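View pics/w1c.png

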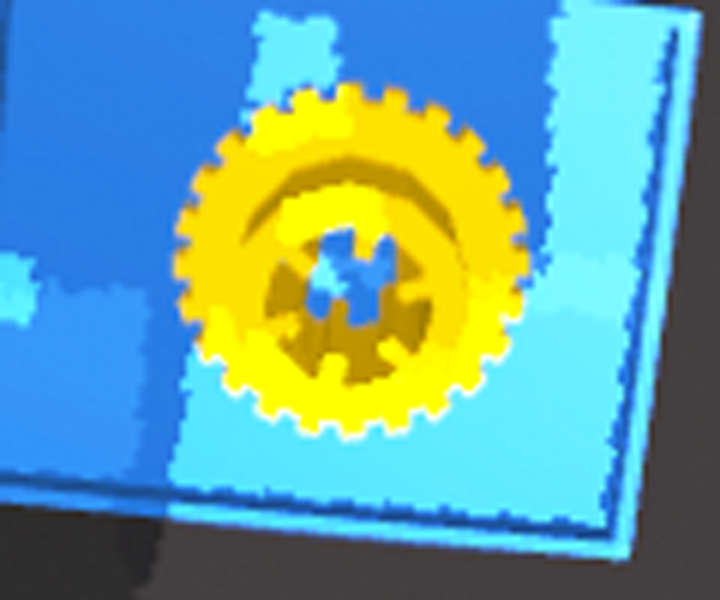

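```bash
cat >> h.py <<'E'
def gearpts(p,yaw):
    L=[]
    a=np.radians(yaw)
    def P(r,t,z): return [p[0]+r*np.cos(t+a),p[1]+r*np.sin(t+a),p[2]+z]
    t=np.linspace(0,2*np.pi,73)
    L.append(([P(.031,x,.010) for x in t],(255,0,0)))
    h=[P(.019/np.cos(np.pi/12),np.pi/12+k*np.pi/6,.042) for k in range(13)];L.append((h,(0,0,255)))
    bore=[]
    for k in range(6):
        for dr,dt in((.0082,-1),(.0082,1)):
            bore.append(P(dr,k*np.pi/3+dt*.0015/dr,.042))
        bore.append(P(.013,k*np.pi/3+.0015/.013,.042));bore.append(P(.013,k*np.pi/3+np.pi/3-.0015/.013,.042))
    bore.append(bore[0]);L.append((bore,(255,0,255)))
    return L
def overlay(c,L,o,x0,y0,x1,y1,k,name):
    im=cv2.resize(c["pixels"][y0:y1,x0:x1,::-1],None,fx=k,fy=k,interpolation=cv2.INTER_CUBIC)
    for pts,col in L:
        q=np.array([(proj(c,p,o)-[x0,y0]+.5)*k-.5 for p in pts]);cv2.polylines(im,[np.round(q).astype(int)],False,col,1)
    cv2.imwrite(name,im)
E
python3 - <<'E'
from h import *
import pickle
o,c=pickle.load(open("w1.pkl","rb"))
x0,y0=217,147
p=atz(c,x0+(352+.5)/6-.5,y0+(261+.5)/6-.5,.013,o);print("disc",p)
b=atz(c,x0+(348+.5)/6-.5,y0+(302+.5)/6-.5,.045,o);print("bore",b)
for u,v in((332,358),(400,345),(408,287),(288,325)):
    q=atz(c,x0+(u+.5)/6-.5,y0+(v+.5)/6-.5,.045,o)-p;print(np.degrees(np.arctan2(q[1],q[0]))%60,np.hypot(q[0],q[1]))
p[2]=.003
overlay(c,gearpts(p,20),o,x0,y0,x0+120,y0+100,6,"pics/ov1.png")
E
```

```text
disc [0.4982 0.1264 0.013 ]
bore [0.4983 0.1266 0.045 ]
58.67011038383774 0.009390485933128594
5.154447747589927 0.01053845840059073
1.0744235122105934 0.009579019834692592
6.1435078630314734 0.010313042748352794
```

View pics/ov1.png

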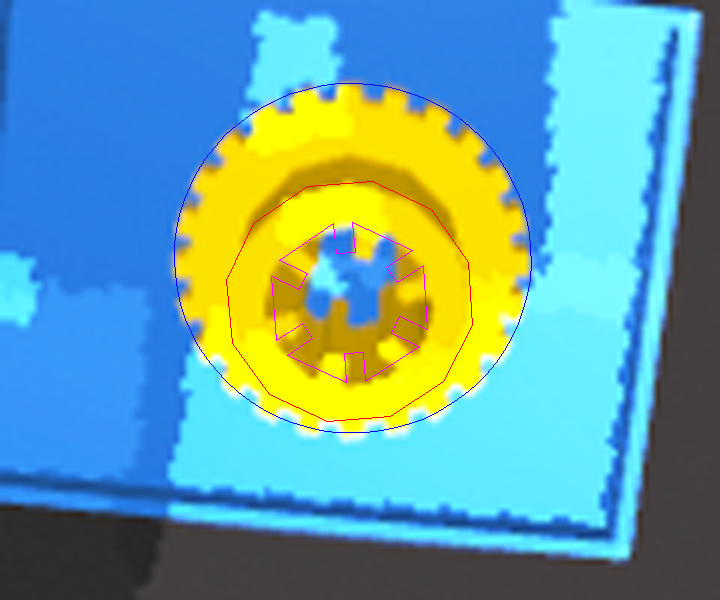

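Run:
```python
from h import *
import pickle
o,c=pickle.load(open("w1.pkl","rb"))
T=[]
for y in(-1,2,5,8):
    overlay(c,gearpts([.4982,.1265,.003],y),o,253,172,300,222,8,"/tmp/a.png");T.append(cv2.imread("/tmp/a.png"))
im=np.vstack([np.hstack(T[:2]),np.hstack(T[2:])]);print(im.shape);cv2.imwrite("pics/ov2.png",im)
```

```text
(800, 752, 3)
```

View pics/ov2.png

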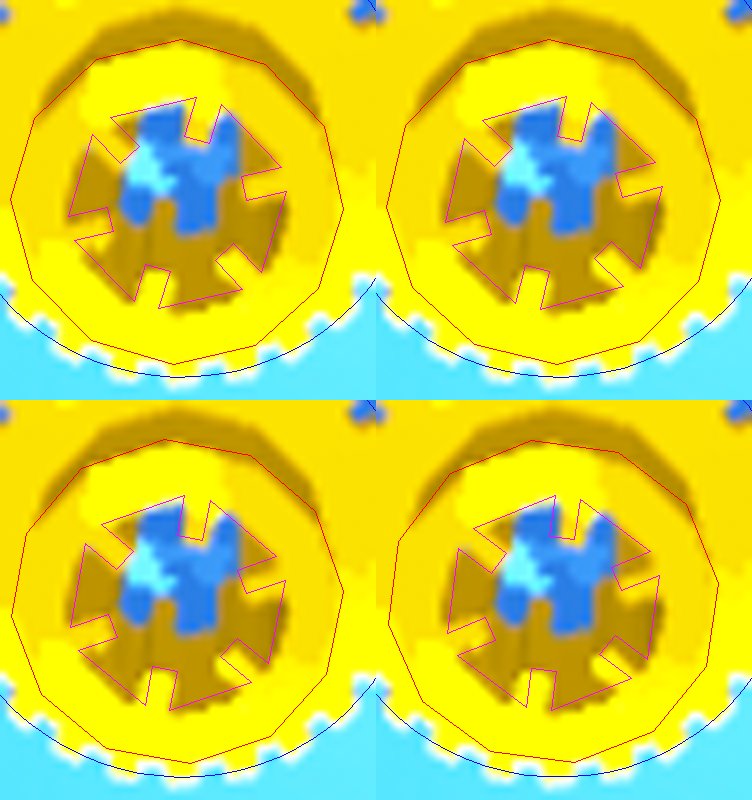

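>>> {"fn": "step_arm", "kwargs": {"motion": [[[0,-0.005,-0.003,6.1,0,0],[0,0,0,6.1,0,0],[0.04,0,0,0,0,0],[0.04,0,0,0,0,0],[0.035,0,0,0,0,0],[0.02,0,0,0,0,0],[0,0,0,0,0,0],[0,0,0,0,0,0]]]}}

```text
time_s: 3.18
ee_pos: [0.4989, 0.1267, 0.0318]
eef_rot: [-3.025, 1.569, 0.177]
force: [0.0, 0.6, -0.3]
grip_width: 0.0938
```

Run:
```python
from h import *
import pickle
o=get_obs();T=toolT(o);print(T,o["force"])
c=camera("wrist");pickle.dump((o,c),open("w2.pkl","wb"))
crop(c["pixels"],130,130,430,355,2.6,"pics/w2.png")
```

```text
[[ 0.0018  0.0602 -0.9982  0.4989]
 [ 0.0003 -0.9982 -0.0602  0.1267]
 [-1.     -0.0002 -0.0018  0.0318]
 [ 0.      0.      0.      1.    ]] [ 0.0009  0.5762 -0.2924]
```

View pics/w2.png

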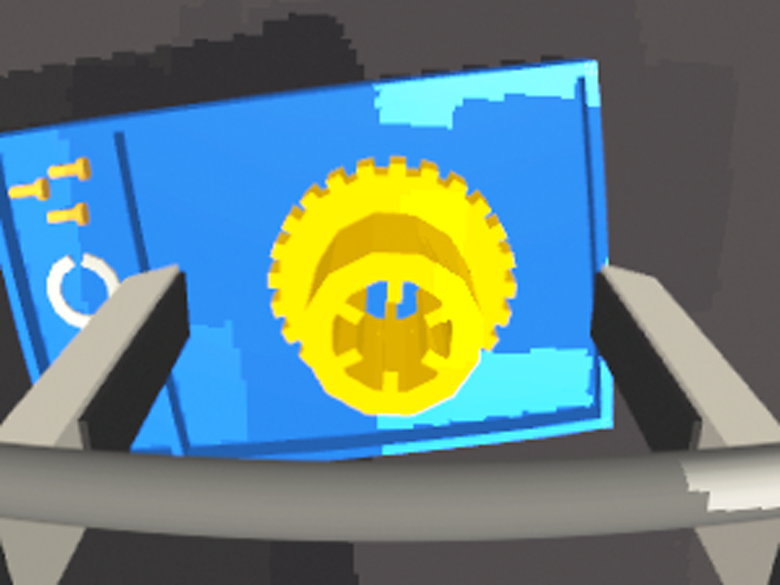

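The gear is centred between the fingers: its bore is at x≈393 in the crop and the finger midpoint at ≈391. The bore teeth line up with the tool axis. I lower and grip.

>>> {"fn": "step_arm", "kwargs": {"motion": [[[0.014,0,0,0,0,0],[0,0,0,0,0,0]]]}}

```text
time_s: 3.48
ee_pos: [0.4976, 0.1268, 0.0155]
eef_rot: [0.119, 1.569, -2.961]
force: [0.0, -0.3, 0.7]
grip_width: 0.094
```

>>> {"fn": "step_arm", "kwargs": {"motion": [[[0,0,0,0,0,0],[0,0,0,0,0,0],[0,0,0,0,0,0],[0,0,0,0,0,0],[0,0,0,0,0,0],[0,0,0,0,0,0]]], "fingers": 0.0, "squeeze": 45}}

```text
time_s: 4.22
ee_pos: [0.4982, 0.1269, 0.0165]
eef_rot: [0.845, 1.571, -2.236]
force: [0.3, 0.2, 0.7]
grip_width: 0.0378
```

>>> {"fn": "step_arm", "kwargs": {"motion": [[[-0.03,0,0,0,0,0],[-0.05,0,0,0,0,0],[-0.05,0,0,0,0,0],[-0.04,0,0,0,0,0],[0,0,0,0,0,0],[0,0,0,0,0,0],[0,0,0,0,0,0]]]}}

```text
time_s: 5.1
ee_pos: [0.4977, 0.1268, 0.1851]
eef_rot: [0.112, 1.568, -2.969]
force: [1.0, 0.2, -0.4]
grip_width: 0.038
```

Run:
```python
from h import *
import pickle
o=get_obs();T=toolT(o);print(T,o["force"],o["grip_width"])
c=camera("wrist");pickle.dump((o,c),open("w3.pkl","wb"))
L=T@np.array([-.0,0,0,1]);p=(T@np.array([.0135,0,0,1]))[:3]
y=np.degrees(np.arctan2(T[1,1],T[0,1]))+90
overlay(c,gearpts(p,y),o,180,160,380,320,4,"pics/w3.png")
d=np.array([.564,-.160]);s=d-o["ee_pos"][:2];print(T[:2,1]@s,T[:2,2]@s)
```

```text
[[-0.0023  0.0608 -0.9981  0.4977]
 [-0.0004 -0.9981 -0.0608  0.1268]
 [-1.      0.0003  0.0024  0.1851]
 [ 0.      0.      0.      1.    ]] [ 1.0392  0.2338 -0.3663] 0.037958931907340586
0.29034943605832797 -0.04872277557077116
```

View pics/w3.png

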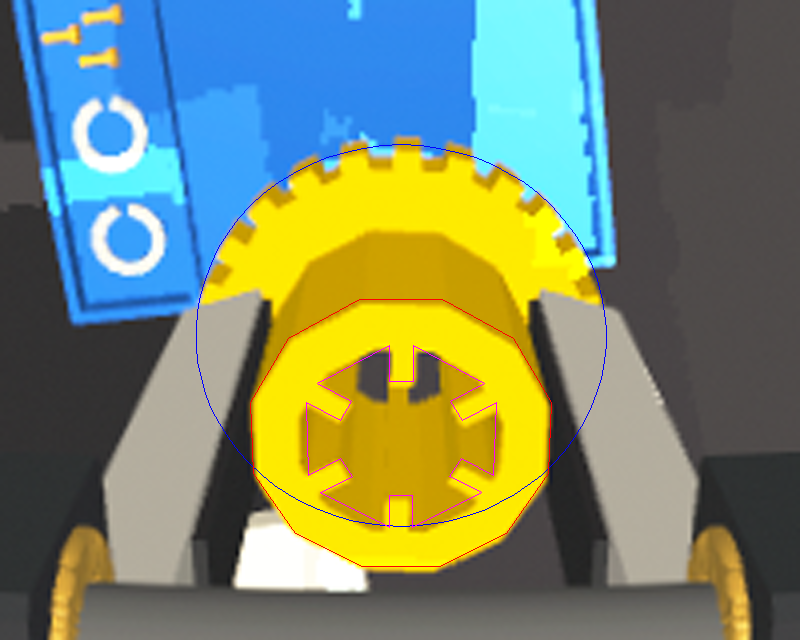

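>>> {"fn": "step_arm", "kwargs": {"motion": [[[0,0.03,0.004,0,0,0],[0,0.049,0.004,0,0,0],[0,0.049,0.004,0,0,0],[0,0.049,0.004,0,0,0],[0,0.049,0.004,0,0,0],[0,0.049,0.004,0,0,0],[0,0.049,0.004,0,0,0],[0,0,0,-7.8,0,0],[0,0,0,-7.8,0,0],[0,0,0,-7.8,0,0],[0,0,0,0,0,0],[0,0,0,0,0,0]]]}}

```text
time_s: 6.65
ee_pos: [0.4899, -0.1981, 0.1861]
eef_rot: [-0.895, 1.57, 2.713]
force: [-0.6, 0.4, -0.6]
grip_width: 0.0375
```

Run:
```python
from h import *
import pickle
o=get_obs();T=toolT(o);print(T,o["force"],o["grip_width"],o["qpos"])
c=camera("wrist");pickle.dump((o,c),open("w4.pkl","wb"))
cv2.imwrite("pics/w4.png",c["pixels"][:,:,::-1])
u=proj(c,[.564,-.16,.1],o);print(u);u=u.astype(int)
crop(c["pixels"],u[0]-60,u[1]-50,u[0]+60,u[1]+50,6,"pics/w4c.png");print(u)
```

```text
[[-0.0006  0.4496 -0.8932  0.4899]
 [ 0.0003 -0.8932 -0.4496 -0.1981]
 [-1.     -0.0005  0.0004  0.1861]
 [ 0.      0.      0.      1.    ]] [-0.6302  0.4331 -0.5552] 0.03752357563796348 [-0.4535  0.2691  1.6067 -0.      1.2664  0.6509]
[278.8906 109.459 ]
[278 109]
```

View pics/w4.png

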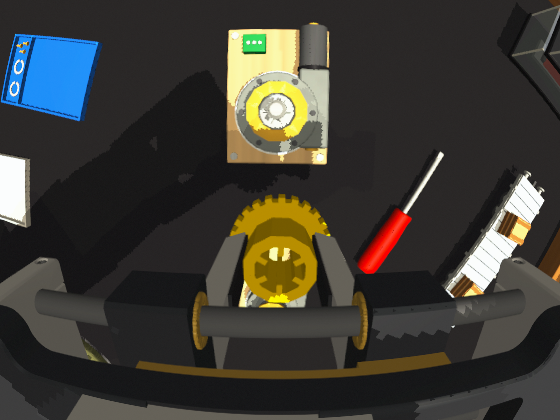

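View pics/w4c.png

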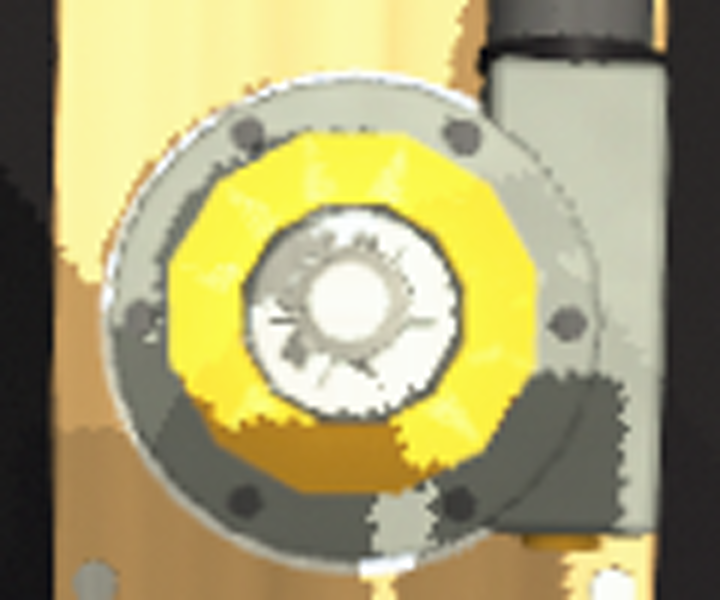

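```bash
cat >> h.py <<'E'
def drivepts(p,yaw):
    a=np.radians(yaw);t=np.linspace(0,2*np.pi,73)
    def P(r,t,z): return [p[0]+r*np.cos(t+a),p[1]+r*np.sin(t+a),z]
    L=[([P(r,x,z) for x in t],col) for r,z,col in((.027,.074,(255,0,0)),(.005,.116,(0,0,255)),(.04,.048,(0,160,0)),(.0155,.066,(255,0,255)),(.0165,.074,(255,0,0)))]
    for k in range(6):
        x=np.pi/6+k*np.pi/3
        L.append(([P(.0076,x-.0014/.0076,.09),P(.012,x-.0014/.012,.09),P(.012,x+.0014/.012,.09),P(.0076,x+.0014/.0076,.09)],(0,0,255)))
    def Q(x,y,z):return [p[0]+x*np.cos(a)-y*np.sin(a),p[1]+x*np.sin(a)+y*np.cos(a),z]
    L.append(([Q(-.055,-.055,.008),Q(.095,-.055,.008),Q(.095,.055,.008),Q(-.055,.055,.008),Q(-.055,-.055,.008)],(0,0,255)))
    return L
E
python3 - <<'E'
from h import *
import pickle
o,c=pickle.load(open("w4.pkl","rb"))
x0,y0=218,59
g=lambda u,v,z:atz(c,x0+(u+.5)/6-.5,y0+(v+.5)/6-.5,z,o)
print(g(352.5,312,.074),g(350,300,.116),g(351,321,.048))
for z in (.006,.008,.012):
    e=[atz(c,227,160,z,o),atz(c,229,35,z,o)];d=e[1]-e[0];print(np.degrees(np.arctan2(d[1],d[0])))
a,b=g(567,323,.049),g(140,320,.049);d=a-b;print("bolts",np.degrees(np.arctan2(d[1],d[0]))+90, (a+b)/2)
p=g(352.5,312,.074)
overlay(c,drivepts(p,27),o,218,15,338,170,5,"/tmp/a.png")
cv2.imwrite("pics/ov4.png",cv2.imread("/tmp/a.png"))
overlay(c,drivepts(p,27),o,248,79,308,139,10,"pics/ov4b.png")
E
```

```text
[ 0.563  -0.1579  0.074 ] [ 0.563 -0.158  0.116] [ 0.5624 -0.1576  0.048 ]
25.537623486126282
25.537623486126275
25.537623486126275
bolts 26.212404179782034 [ 0.5627 -0.1578  0.049 ]
```

View pics/ov4.png

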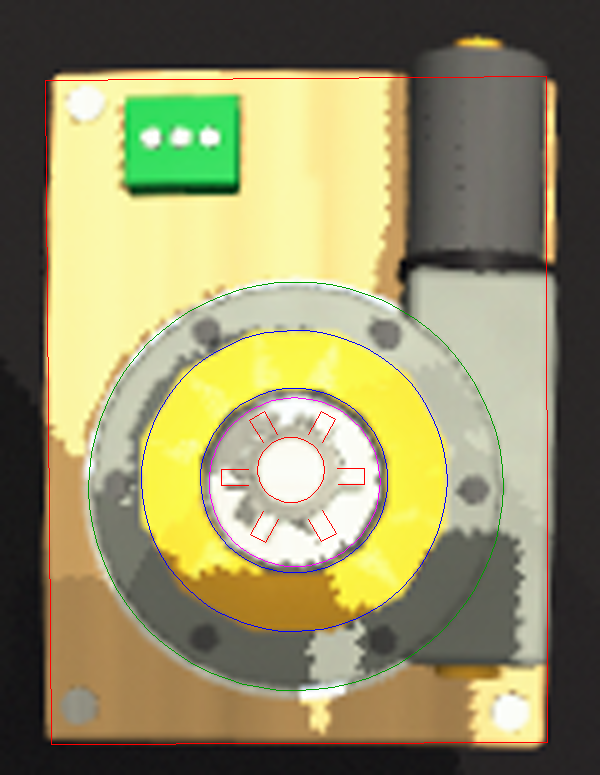

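View pics/ov4b.png

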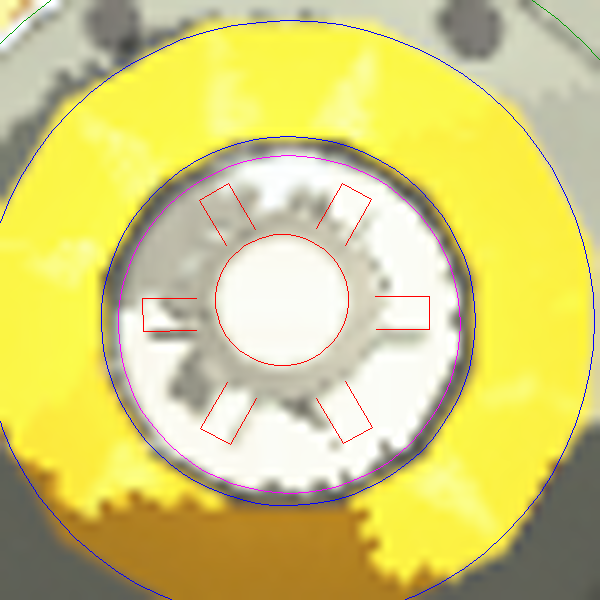

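>>> {"fn": "step_arm", "kwargs": {"motion": [[[0,-0.003,-0.042,0,0,0],[0,0,-0.0415,0,0,0],[0.03,0,0,0,0,0],[0.018,0,0,0,0,0],[0,0,0,0,0,0],[0,0,0,0,0,0],[0,0,0,0,0,0]]]}}

```text
time_s: 7.58
ee_pos: [0.5634, -0.158, 0.1396]
eef_rot: [2.347, 1.569, -0.326]
force: [-0.2, 0.0, -0.8]
grip_width: 0.0377
```

Run:
```python
from h import *
import pickle
o=get_obs();T=toolT(o);print(T,o["force"],o["grip_width"])
c=camera("wrist");pickle.dump((o,c),open("w5.pkl","wb"))
s=np.array([.563,-.158])-o["ee_pos"][:2];print(T[:2,1]@s,T[:2,2]@s)
L=drivepts([.563,-.158],26)
overlay(c,L[1:3]+L[-1:],o,200,140,360,340,3,"/tmp/a.png")
a=cv2.imread("/tmp/a.png");
c=camera("scene");u=proj(c,[.563,-.158,.116]).astype(int)
b=cv2.resize(c["pixels"][u[1]-40:u[1]+50,u[0]-35:u[0]+35,::-1],None,fx=4.5,fy=4.5,interpolation=cv2.INTER_CUBIC)
h=min(len(a),len(b));im=np.hstack([a[:h],b[:h]]);print(im.shape);cv2.imwrite("pics/w5.png",im)
```

```text
[[ 0.0016  0.4518 -0.8921  0.5634]
 [-0.0005 -0.8921 -0.4518 -0.158 ]
 [-1.      0.0012 -0.0012  0.1396]
 [ 0.      0.      0.      1.    ]] [-0.172   0.0194 -0.8347] 0.037687917566428024
-0.00021096815431884784 0.0003412503132972003
(405, 795, 3)
```

View pics/w5.png

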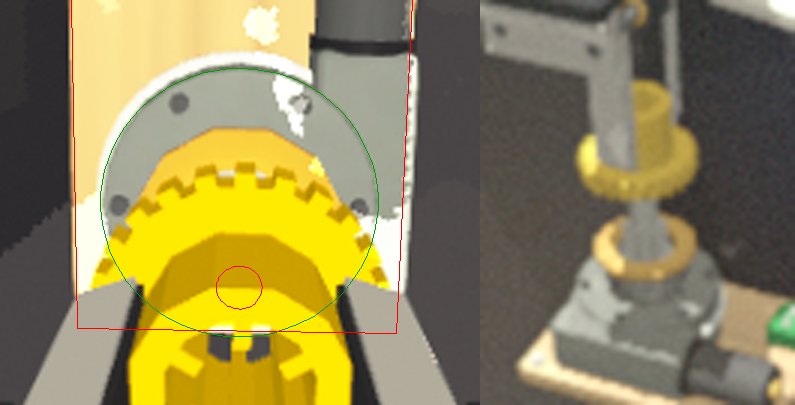

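>>> {"fn": "step_arm", "kwargs": {"motion": [[[0.006,0,0,0,0,0],[0.006,0,0,0,0,0],[0.004,0,0,0,0,0],[0,0,0,0,0,0]]]}}

```text
time_s: 8.18
ee_pos: [0.5632, -0.1575, 0.122]
eef_rot: [-1.565, 1.57, 2.046]
force: [2.3, 1.7, -2.6]
grip_width: 0.0374
```

>>> {"fn": "step_arm", "kwargs": {"motion": [[[0.005,0,0,0,0,0],[0.005,0,0,0,0,0],[0,0,0,0,0,0],[0,0,0,0,0,0]]]}}

```text
time_s: 8.68
ee_pos: [0.5632, -0.1576, 0.1122]
eef_rot: [-1.878, 1.571, 1.733]
force: [5.9, 1.4, -5.4]
grip_width: 0.0376
```

Run:
```python
from h import *
o=get_obs();T=toolT(o);print(o["force"],o["moment"],o["ee_pos"],T[:3,:3].T@o["force"])
c=camera("scene");u=proj(c,[.563,-.158,.116]).astype(int)
crop(c["pixels"],u[0]-45,u[1]-45,u[0]+45,u[1]+45,6,"pics/s6.png")
for i in range(3):
    o=get_obs();print(o["time_s"],o["force"],o["ee_pos"]);camera("top")
```

```text
[ 5.8753  1.4124 -5.4167] [ 0.3256 -0.9448  0.0003] [ 0.5632 -0.1576  0.1122] [ 5.4168  1.3992 -5.8783]
8.725 [ 4.947   1.5595 -3.6912] [ 0.5632 -0.1576  0.1123]
8.775 [ 4.6301  2.1551 -3.7723] [ 0.5632 -0.1575  0.1123]
8.825 [ 4.1805  1.5582 -4.2102] [ 0.5632 -0.1576  0.1123]
```

View pics/s6.png

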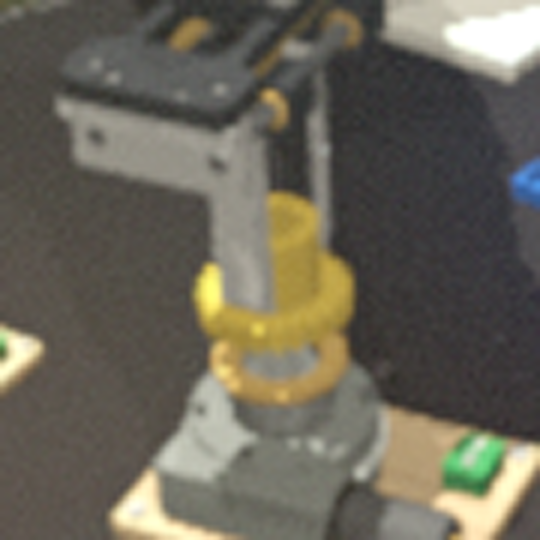

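The gear is on the pilot, with a side force of about 5 N along tool -z. I shift that way to relieve it.

>>> {"fn": "step_arm", "kwargs": {"motion": [[[0,0,-0.0006,0,0,0],[0,0,0,0,0,0],[0,0,0,0,0,0]]]}}

```text
time_s: 9.25
ee_pos: [0.5635, -0.1576, 0.1125]
eef_rot: [-0.094, 1.57, -2.767]
force: [0.8, -0.4, -0.4]
grip_width: 0.0376
```

Run:
```python
from h import *
o=get_obs();T=toolT(o);print(o["force"],o["moment"],o["ee_pos"],T[:3,:3].T@o["force"])
```

```text
[ 0.8125 -0.3673 -0.4239] [-0.0284  0.0069 -0.0474] [ 0.5635 -0.1576  0.1125] [ 0.4236  0.695  -0.5587]
```

>>> {"fn": "step_arm", "kwargs": {"motion": [[[0.004,0,0,0,0,0],[0.004,0,0,0,0,0],[0.003,0,0,0,0,0],[0,0,0,0,0,0],[0,0,0,0,0,0]]]}}

```text
time_s: 9.88
ee_pos: [0.5637, -0.1574, 0.1015]
eef_rot: [2.633, 1.571, -0.039]
force: [0.3, 0.2, -1.5]
grip_width: 0.0376
```

Run:
```python
from h import *
o=get_obs();T=toolT(o);print(o["force"],o["moment"],o["ee_pos"],T[:3,:3].T@o["force"])
```

```text
[ 0.2568  0.2404 -1.5422] [ 0.0218 -0.0097  0.0689] [ 0.5637 -0.1574  0.1015] [ 1.5422 -0.0983 -0.3376]
```

>>> {"fn": "step_arm", "kwargs": {"motion": [[[0.003,0,0,0,0,0],[0.003,0,0,0,0,0],[0.002,0,0,0,0,0],[0,0,0,0,0,0],[0,0,0,0,0,0]]]}}

```text
time_s: 10.5
ee_pos: [0.5637, -0.1574, 0.0935]
eef_rot: [2.3, 1.571, -0.372]
force: [1.4, 0.8, -1.7]
grip_width: 0.0376
```

Run:
```python
from h import *
o=get_obs();T=toolT(o);print(o["force"],o["moment"],o["ee_pos"],T[:3,:3].T@o["force"])
```

```text
[ 1.351   0.7718 -1.7392] [-0.045  -0.0408 -0.0159] [ 0.5637 -0.1574  0.0935] [ 1.7392 -0.0775 -1.5539]
```

>>> {"fn": "step_arm", "kwargs": {"motion": [[[0.004,0,-0.0002,0,0,0],[0.003,0,0,0,0,0],[0.003,0,0,0,0,0],[0,0,0,0,0,0],[0,0,0,0,0,0]]]}}

```text
time_s: 11.12
ee_pos: [0.5638, -0.1573, 0.0837]
eef_rot: [-2.944, 1.571, 0.666]
force: [-2.0, 1.0, 4.7]
grip_width: 0.0376
```

Run:
```python
from h import *
o=get_obs();T=toolT(o);print(o["force"],o["moment"],o["ee_pos"],T[:3,:3].T@o["force"])
```

```text
[-2.0244  0.9738  4.7417] [ 0.1913  0.45   -0.0182] [ 0.5638 -0.1573  0.0837] [-4.7417 -1.7842  1.3649]
```

>>> {"fn": "step_arm", "kwargs": {"motion": [[[0.002,0,0.0002,0,0,0],[0.002,0,0,0,0,0],[0.001,0,0,0,0,0],[0,0,0,0,0,0],[0,0,0,0,0,0]]]}}

```text
time_s: 11.75
ee_pos: [0.5639, -0.1573, 0.0794]
eef_rot: [2.585, 1.57, -0.087]
force: [-4.0, 2.9, 11.3]
grip_width: 0.0379
```

Run:
```python
from h import *
o=get_obs();T=toolT(o);print(o["force"],o["moment"],o["ee_pos"],T[:3,:3].T@o["force"])
```

```text
[-4.0382  2.8776 11.2566] [ 0.5728  0.9181 -0.071 ] [ 0.5639 -0.1573  0.0794] [-11.2604  -4.3876   2.2913]
```

>>> {"fn": "step_arm", "kwargs": {"motion": [[[0.001,-0.0004,0.0003,0,0,0],[0,0,0,0,0,0],[0,0,0,0,0,0]]]}}

```text
time_s: 12.12
ee_pos: [0.5639, -0.1573, 0.0794]
eef_rot: [2.414, 1.568, -0.258]
force: [-6.0, 2.2, 19.4]
grip_width: 0.0378
```

Run:
```python
from h import *
import pickle
for i in range(3):
    o=get_obs();T=toolT(o);print(o["force"],o["moment"],o["ee_pos"],T[:3,:3].T@o["force"]);
    c=camera("wrist")
pickle.dump((o,c),open("w7.pkl","wb"))
y=26
overlay(c,gearpts([.563,-.158,.066],y)+drivepts([.563,-.158],y)[1:2],o,180,160,380,320,4,"pics/w7.png")
c=camera("scene");u=proj(c,[.563,-.158,.09]).astype(int)
crop(c["pixels"],u[0]-40,u[1]-40,u[0]+40,u[1]+40,7,"pics/s7.png")
```

```text
[-5.9742  2.2278 19.4398] [ 0.6212  1.2977 -0.0474] [ 0.5639 -0.1573  0.0794] [-19.4549  -4.658    4.2859]
[-5.4391  2.4866 19.3756] [ 0.6052  1.2574 -0.0371] [ 0.5639 -0.1573  0.0794] [-19.3896  -4.6473   3.6918]
[-6.1036  3.1093 20.0083] [0.65   1.2534 0.0038] [ 0.5639 -0.1573  0.0794] [-20.0249  -5.5007   4.0003]
```

View pics/w7.png

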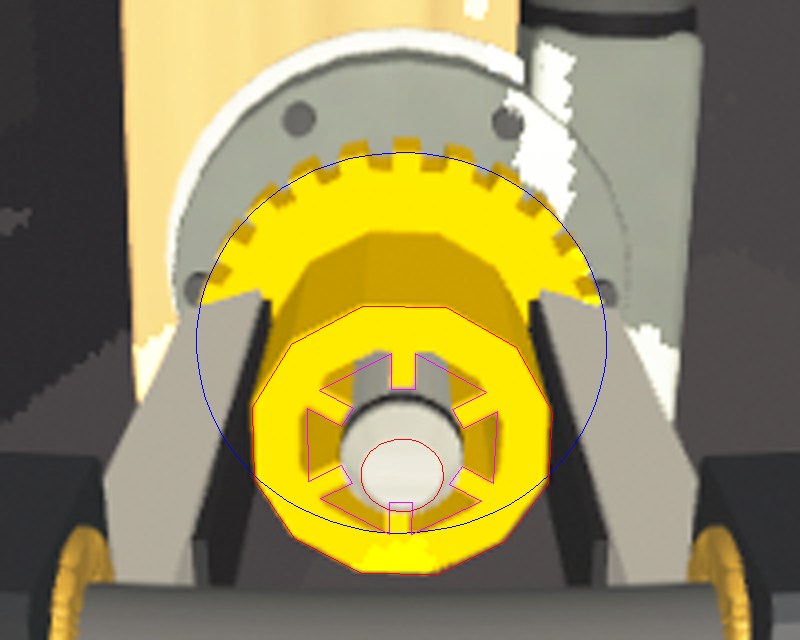

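View pics/s7.png

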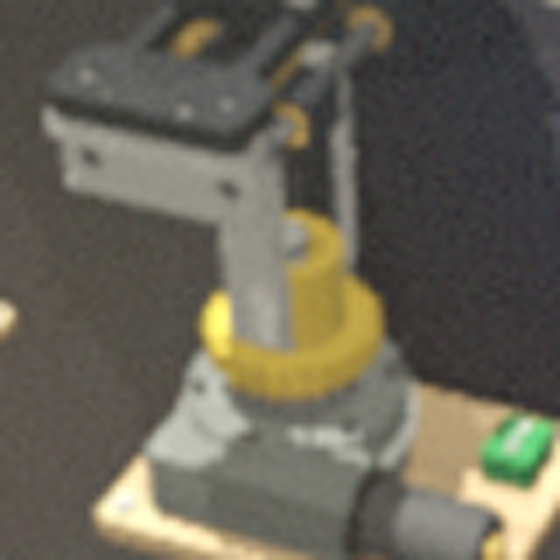

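>>> {"fn": "step_arm", "kwargs": {"motion": [[[0,0,0,0,0,0],[0,0,0,0,0,0],[0,0,0,0,0,0],[0,0,0,0,0,0],[0,0,0,0,0,0],[0,0,0,0,0,0]]]}}

```text
time_s: 13.08
ee_pos: [0.5639, -0.1573, 0.0794]
eef_rot: [2.43, 1.568, -0.242]
force: [-7.2, 3.4, 19.6]
grip_width: 0.0375
```

The pose and the 20 N push are steady, and the gear has reached a hard stop at the expected height. I hand in.

Run:
```python
from station import ticket,get_obs
print(ticket.hand_in()); o=get_obs();print(o["time_s"],o["ee_pos"],o["force"],o["grip_width"])
```

```text
the job is handed in; nothing more can be done
None
the job is handed in; nothing more can be done
```

The gear is on the larger drive's shaft, meshed and pressed home, and the gripper is still holding it. I handed in at about 13 s. The hand-in gives no verdict, and the state could no longer be read afterwards, so there are no readings from that last second.

- **How it went:** I gripped the gear by two hub flats (opening 37.5–38 mm against 38 mm across flats) and lifted it out of the tray. I turned it about 23° to match the splines and lowered it onto the shaft. On the pilot there was a side force of about 5 N, which a 0.6 mm shift relieved, and the splines engaged without any upward force.
- **Seated:** the last 1 mm of commanded push raised the force from 11 to about 20 N with no movement, so the gear is against a hard stop. The tool height there puts the underside at about 66 mm, the shoulder's height, to within about 1 mm.
- **Camera check:** the wrist picture shows the shaft tip and black groove above the hub, with the hub and bore teeth matching the expected outline.
- **Steadiness:** over the final 0.75 s of checks the pose did not change.

**Not confirmed:**
- A side force of 6–8 N remained when I handed in.
- The clutch plate was hidden, so its travel is inferred from the height and the spring force.
- I did not check the locomotive, wagon, grease jar or screwdriver in a final picture. The arm did not go near them.

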